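Seam up, lid on, heat: ready a brass tube for soldering

ROBOT

A 6-joint arm with a two-finger parallel gripper is mounted at the origin on the work surface. World frame = base frame: x ahead of the robot, y to its left, z up, the work surface at z = 0. Lengths are in m, angles in degrees, forces in N, time in s.
With the tool pointing down it reaches from about 0.25 to 0.725 m from the base axis. Payload 9.7 kg.
Tool frame: the origin (TCP) lies midway between the tips of the shut fingers; the grasp point (between the pads) lies 19 mm behind it; z points along the fingers, y is the line along which they close (so a half turn about z gives the same grasp; the last joint's range is limited). The gripper opens to 85 mm and grips with 20 to 120 N. Pads are 22 mm wide; open, the fingers measure 114 mm over their backs; the gripper's body (76 mm by 85 mm) begins 54 mm behind the grasp point. The pads swing forward as they close: fully open they stand 13 mm farther back than shut.
Start: joints at [-70.474, 4.979, 10.078, 95.1, 0, 90], TCP at [0.184, -0.518, 0.231] pointing down, gripper open.
Joint ranges: [-179.16, 179.16], [-48.56, 103.87], [-65.8, 70.77], [-126.05, 130.52], [-82.76, 87.17], [-180, 180]. Speed limits (degrees/s): [127.2, 127.2, 147.25, 180, 180, 180].

INTERFACE

Orientations are given as [roll, pitch, yaw] about the fixed x, y, z axes, in that order (R = Rz(yaw) Ry(pitch) Rx(roll)).
In Python, from workcell import readout, imaging, bot, spotter gives the robot as it stands.
- The arm moves only by the shell command python3 -m jog 'ROWS' [FORCE]. ROWS is JSON, a list of rows, each an object with "rotation": the turn, a rotation vector about the world's x, y, z in degrees, a list of three; "translation": the shift along the world's x, y, z in mm, a list of three; "grip": the finger opening in mm, from 0 to 85.4. In form: [{"rotation": [wx, wy, wz], "translation": [dx, dy, dz], "grip": grip}, ...]. A call has 1 to 20 rows; each row is the pose to reach, as a shift and turn from the pose commanded when the call began; what a row does not reach only later rows make up. A row lasts 1/10 s, in which the tool goes at most 50 mm and 8.59 degrees, less where a joint would pass 70% of its speed; a pose out of reach is approached as far as the arm can. A call with a gripper value outside its range is refused whole. The fingers move at their own pace and stop on an object; FORCE is the grip in N (left out, the last holds). Time passes only in rows, so rows that repeat a pose let the fingers close. It gives the time, the measured TCP pose, the force, the opening and the grip force at its end, in the units of the state.
- readout.get_obs(): the state, without advancing time (a new reading comes with each control period).
- imaging.camera(name): name is "side" or "top"; returns (picture, depth): 420x560x3 uint8, red, green, blue; 420x560 float32, m along the optical axis (not along the pixel's ray), 0 where there is no reading.
- imaging.camera_info(name): a dict with "vertical_fov" (degrees; the focal length in pixels is half the picture's height over the tangent of half this angle, whatever the lens; pixels are square), "cx", "cy" (the principal point, pixels), "extrinsics" (4x4, takes a point from camera to world coordinates). Camera axes: x right, y down, z forward; pixel columns grow to the right and rows downward; lengths in m; the calibration is good to about 2 mm. A picture is of the moment at which its call begins. camera_info takes no time and is no camera call.
- bot.job_done(): hands the job in; it is judged then, once.
Trained networks look in the newest picture that a camera, given by its name, has taken for a name from the list of things; names that differ only in an ending like _2 or _b are one class to them, and where a whole thing is asked for, a point or a joint stands for the part that bears it (a point fixed in the world has none). Each returns a list of dicts, best first, with "confidence" (0 to 1); they miss things now and then, are a little off and sometimes report something else, mostly with a low value. They report only what shows in the picture. A call takes as long as a camera call. They do not tell look-alikes from the thing itself.
- spotter.spot_in(camera, target): "box" ([centre column, centre row, width, height] in pixels, round what is visible of it).
- spotter.mark_of(camera, target): "uv" ([column, row] in pixels: a listed point, or the origin of a listed thing).
The state is a dict: "time": time; "q": joint angles; "qd": joint speeds; "joint_efforts": joint torques, N m; "ee_pos": TCP position; "tcp_rot": TCP orientation; "wrist_force": force on the tool from outside, world axes, zero at the start; "torque": the same for the moment, N m; "opening": finger opening in m; "grasp_force": force on a finger pad.
Only numpy, scipy, OpenCV 4.12 (cv2) and the standard library are available. Lean on these libraries where they do the work, as an engineer would, in place of code of your own. Each camera call takes 0.05 s, during which the arm holds its last target. There are 200 camera calls.

TASK

Roll the brass tube along the soldering board until its seam (the turquoise flux line) faces straight up (do not lift it off the board before that), then gently lay it centrally in the V cradle inside the steel soldering pot with the seam still on top. Gently put the lid on the pot so that it sits seated and level, and only then throw the red lever of the switch box all the way over, away from the robot. Leave the other things on the bench where they are.

Things in the scene. Friction and masses are not known exactly. Their poses are not given: they have to be found in the camera images.
- tube: Loose brass tube, 28 mm diameter, 90 mm long, about 0.27 kg. Origin at its centre, 14 mm above the flat it lies on; z = the tube's axis, x points to the seam. Starts lying on the board, seam at least 60 degrees off the top, on either side or underneath. Rolls without slipping under a fingertip pressed on top and moved across it (it travels half as far as the fingertip); stays where left.
- tube_seam (a point): Middle of the seam, on the tube's surface, 14 mm from the tube's centre. The seam is a straight line of turquoise flux 7 mm wide along the whole length, also seen as a turquoise radial mark on the brass rim at both ends of the tube.
- board_top (a point): Centre of the top face of the beige soldering board, 12 mm above the bench. Board 200 mm (along the tube) x 260 mm (across the tube), fixed, turned by up to 0.35 rad; the tube starts parallel to its 200 mm side, within 40 mm of its centre.
- pot: Round open steel pot, fixed to the bench, left or right of the board: outer diameter 134 mm (grey foot 141 mm), inner 124 mm, rim 58 mm and floor 8 mm above the bench. Origin at the centre of its underside; its x axis is the direction of the cradle, within 0.6 rad of world x.
- pot_cradle (a point): Where the centre of a tube laid in the cradle comes, 28 mm above the bench. The cradle is two 90-degree V supports, each 12 mm thick, 33 mm either side of the pot's centre along its x axis (free gap between them 54 mm, cheek tops 29 mm above the bench, 42 mm apart). Either end of the tube may point either way.
- lid: Loose round metal lid, 0.25 kg, lying on the bench at the other side of the board from the pot: flange 144 mm diameter, 6 mm thick; below it a tapered plug 6 mm deep, 100 to 112 mm diameter, that goes inside the rim with 6 mm play all round. Origin at the centre of the plug's underside, z up. Seated on the rim, its origin is 52 mm above the bench.
- lid_knob (a point): Mid-height of the lid's black cylindrical knob, 27 mm above the lid's origin. The knob is 24 mm in diameter and 30 mm tall, standing on the flange (12 to 42 mm above the lid's origin).
- switch (a joint): Lever of the grey switch box (70 x 50 mm, 25 mm high, fixed beyond the board): 0 rad = off, leaning towards the robot; 1.0 rad = fully on, leaning away from it. Light friction (about 1 N at the ball), stays where it is left.
- switch_tip (a point): Centre of the red ball (26 mm diameter) on the end of the lever, 80 mm from the hinge, which is 22 mm above the bench. The ball is 92 mm up at both ends of the swing, 102 mm at its middle, and travels 77 mm horizontally, away from the robot within 0.3 rad of world x. The point's y axis is the hinge direction.
- tumbler: Drinking glass, 72 mm diameter, 90 mm tall, beyond the pot or the lid; bystander, origin under its centre.
- fluxpot: Ochre ceramic bowl, 90 mm diameter, 42 mm tall, beyond the pot or the lid; bystander, origin under its centre.
- brush: Red-handled brush 170 mm long lying on the bench nearer the robot; bystander.
- burrtin: Flat black tin of steel burrs, 84 mm diameter, 18 mm high, nearer the robot; bystander, origin under its centre.
- offcut: Upright copper offcut, 18 mm diameter, 26 mm tall, near a corner of the board; bystander, origin under its centre.
- spanner: Steel spanner 150 mm long lying on the far part of the bench; bystander.
- bottle: Small amber bottle, 52 mm diameter, 110 mm tall, at the right of the bench; bystander, origin under its centre.
Things that resemble listed ones, but are neither listed nor needed, are in the scene too. What is shaped like the part that bears switch but blue, green or pink is not meant.

How it is judged (in metres and radians):
On the way, in this order (a step that is already met when the one before it is completed fails the run):
1. the tube lies on the board, still, with its seam up (within 20 degrees) (angle between tube's own x axis and vertical below 0.35 rad and height (world z) of tube below 0.032 m and horizontal distance between tube and board_top below 0.15 m and linear speed of tube below 0.02 m/s and angular speed of tube below 0.3 rad/s), for 0.2 s.
2. the tube lies in the pot's cradle, seam up, let go (x of tube in the frame of pot between -0.012 and 0.012 m and y of tube in the frame of pot between -0.005 and 0.005 m and z of tube in the frame of pot between 0.024 and 0.031 m and angle between the z axis of tube and the x axis of pot, either way round below 0.12 rad and angle between tube's own x axis and vertical below 0.35 rad and linear speed of tube below 0.02 m/s and angular speed of tube below 0.3 rad/s and contact force between the fingers and tube below 0.1 N), for 0.2 s.
3. the lid is seated level on the pot, let go (x of tube in the frame of pot between -0.012 and 0.012 m and y of tube in the frame of pot between -0.005 and 0.005 m and z of tube in the frame of pot between 0.024 and 0.031 m and angle between the z axis of tube and the x axis of pot, either way round below 0.12 rad and angle between tube's own x axis and vertical below 0.35 rad and horizontal distance between lid and pot below 0.009 m and z of lid in the frame of pot between 0.049 and 0.0545 m and angle between lid's own z axis and vertical below 0.04 rad and linear speed of lid below 0.02 m/s and angular speed of lid below 0.3 rad/s and contact force between the fingers and lid below 0.1 N), for 0.2 s.
4. the lever is thrown fully over (value of joint switch above 0.85 rad), for 0.2 s.
At the end, for the whole second after the job is handed in: Tube at rest in the V cradle (12 mm along, 5 mm across, 24 to 31 mm up, 0.12 rad), seam within 0.35 rad (20 degrees) of straight up; lid at rest on the rim, level within 0.04 rad, origin 49 to 54.5 mm up, within 9 mm of the pot's centre; lever beyond 0.85 of its 1.0 rad (x of tube in the frame of pot between -0.012 and 0.012 m and y of tube in the frame of pot between -0.005 and 0.005 m and z of tube in the frame of pot between 0.024 and 0.031 m and angle between the z axis of tube and the x axis of pot, either way round below 0.12 rad and angle between tube's own x axis and vertical below 0.35 rad and linear speed of each of tube, lid below 0.02 m/s and angular speed of each of tube, lid below 0.3 rad/s and horizontal distance between lid and pot below 0.009 m and z of lid in the frame of pot between 0.049 and 0.0545 m and angle between lid's own z axis and vertical below 0.04 rad and value of joint switch above 0.85 rad); the robot touches nothing.
It fails at once if the tube is lifted off the board while its seam is not up (more than 30 degrees off) (height (world z) of tube above 0.045 m and angle between tube's own x axis and vertical above 0.52 rad).
It fails at once if the tube is dropped or knocked hard into the pot (over 60 N) (contact force between tube and pot above 60 N).
It fails at once if the lid is dropped or pressed hard onto the pot (over 60 N) (contact force between lid and pot above 60 N).
It fails at once if a bystander is moved by more than 30 mm (distance of any of tumbler, fluxpot, brush, burrtin, offcut, spanner, bottle from where it was at the start of the episode above 0.03 m).
It also fails if it takes over 72 s, if anything falls off the work surface, if the arm or the gripper's body presses on something with over 40 N, if the wrist force passes 120 N, or if a joint passes its speed limit or range.

## Working session

There is one attempt and no reset: what is moved stays moved. The work goes in short steps, Python scripts to look and compute and a shell command to move; the robot and the scene stay as the last step left them, time stands still between calls to the robot, and variables do not carry over. Pictures are saved under pics/ and viewed, at most 10 in all, crops included, and the job is handed in when it is done.

```bash
ls; mkdir -p pics
cat > h.py <<'E'
import numpy as np, cv2
from workcell import readout, imaging, bot, spotter
def snap(c):
    p,d=imaging.camera(c); i=imaging.camera_info(c); return p,d,i
def world(i,uv,d=None,z=None,H=420):
    f=H/2/np.tan(np.radians(i["vertical_fov"])/2); E=np.array(i["extrinsics"])
    r=np.array([(uv[0]-i["cx"])/f,(uv[1]-i["cy"])/f,1.]); w=E[:3,:3]@r; o=E[:3,3]
    s=d if d is not None else (z-o[2])/w[2]
    return o+s*w
def pix(i,P,H=420):
    f=H/2/np.tan(np.radians(i["vertical_fov"])/2); E=np.array(i["extrinsics"])
    c=E[:3,:3].T@(np.array(P)-E[:3,3]); return [i["cx"]+f*c[0]/c[2], i["cy"]+f*c[1]/c[2]]
def cloud(i,d):
    f=d.shape[0]/2/np.tan(np.radians(i["vertical_fov"])/2); E=np.array(i["extrinsics"])
    v,u=np.mgrid[:d.shape[0],:d.shape[1]]
    P=np.stack([(u-i["cx"])/f*d,(v-i["cy"])/f*d,d],-1)
    return P@E[:3,:3].T+E[:3,3]
def save(n,p,s=1):
    cv2.imwrite("pics/"+n+".png",cv2.resize(p[...,::-1],None,fx=s,fy=s,interpolation=cv2.INTER_CUBIC))
E
python3 - <<'E'
from h import *
np.set_printoptions(precision=3,suppress=True)
o=readout.get_obs(); print(o["ee_pos"],o["tcp_rot"],o["opening"])
Z=dict(tube=.026,tube_seam=.03,board_top=.012,pot=.0,pot_cradle=.028,lid=.0,lid_knob=.027,switch_tip=.092,tumbler=0,fluxpot=0,brush=0,burrtin=0,offcut=0,spanner=0,bottle=0)
for c in("top","side"):
    p,d,i=snap(c); save(c,p,1.4); np.savez(c+".npz",p=p,d=d)
    E=np.array(i["extrinsics"]); print(c,i["vertical_fov"],i["cx"],i["cy"],E[:3,3],E[:3,2])
    for t,z in Z.items():
        for r in spotter.mark_of(c,t)[:3]: print(t,round(r["confidence"],2),np.array(r["uv"]),world(i,r["uv"],z=z))
E
```

```text
pics
[ 0.184 -0.518  0.231] [-179.919    0.      19.525] 0.08531107974109875
top 45.300457633078935 275.98525444149243 211.86091806527224 [ 0.448 -0.06   1.679] [ 0.053  0.013 -0.998]
tube 0.67 [257.  236.1] [0.456 0.024 0.026]
tube 0.26 [354.9 169.8] [ 0.677 -0.296  0.026]
tube_seam 0.76 [256.5 234. ] [0.463 0.026 0.03 ]
board_top 0.82 [259.8 230. ] [0.476 0.016 0.012]
board_top 0.3 [168.8 227.4] [0.482 0.319 0.012]
pot 0.59 [170.9 230.1] [0.474 0.314 0.   ]
pot_cradle 0.81 [162.7 231.5] [0.468 0.335 0.028]
lid 0.59 [355.9 218.6] [ 0.517 -0.303  0.   ]
lid_knob 0.75 [361.1 219.1] [ 0.514 -0.316  0.027]
switch_tip 0.58 [287.2 174.9] [ 0.65  -0.073  0.092]
switch_tip 0.53 [421.7 238.2] [ 0.453 -0.496  0.092]
switch_tip 0.49 [144.6 168. ] [0.669 0.381 0.092]
tumbler 0.87 [187.1 173.1] [0.666 0.263 0.   ]
tumbler 0.44 [188.7 285.7] [0.289 0.251 0.   ]
fluxpot 0.87 [354.5 170.8] [ 0.677 -0.299  0.   ]
brush 0.44 [190.9 281.8] [0.302 0.244 0.   ]
brush 0.31 [296.8 220.4] [ 0.509 -0.107  0.   ]
burrtin 0.81 [344.3 293.8] [ 0.267 -0.265  0.   ]
offcut 0.5 [297.3 222.3] [ 0.503 -0.108  0.   
[... 661 characters left out ...]
 -0.329  0.027]
lid_knob 0.33 [225.8 325.5] [0.454 0.342 0.027]
switch_tip 0.67 [369.3 148.1] [ 0.447 -0.499  0.092]
switch_tip 0.54 [127.8 279.8] [0.671 0.389 0.092]
switch_tip 0.45 [254.7 188.7] [ 0.64  -0.069  0.092]
tumbler 0.66 [176.6 279.6] [0.657 0.265 0.   ]
fluxpot 0.94 [279.5 176.5] [ 0.693 -0.312  0.   ]
brush 0.64 [315.8 338.5] [0.285 0.257 0.   ]
brush 0.49 [253.4 190.1] [ 0.722 -0.189  0.   ]
burrtin 0.64 [399.1 217.3] [ 0.263 -0.279  0.   ]
offcut 0.73 [280.1 179.2] [ 0.682 -0.297  0.   ]
offcut 0.48 [299.4 217.2] [ 0.521 -0.127  0.   ]
spanner 0.57 [186.1 223.3] [0.79  0.069 0.   ]
spanner 0.55 [173.1 277.7] [0.668 0.264 0.   ]
bottle 0.68 [315.1 168.1] [ 0.614 -0.431  0.   ]
```

View pics/top.png

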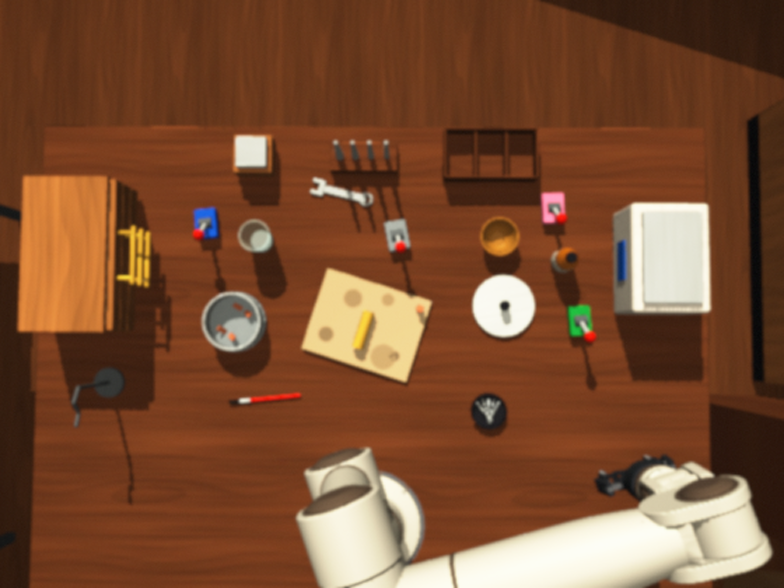

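View pics/side.png

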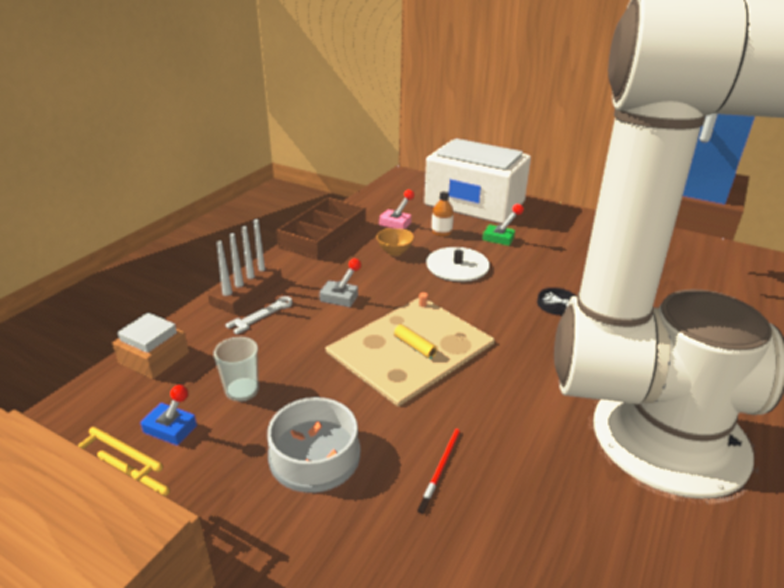

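The top view shows the tube at (364,330), pot (234,322), lid (504,306) and a grey switch with red ball (399,245). Look-alike switches: blue (204,232), pink (560,215) and green (588,335); only the grey box beyond the board fits. I'll confirm with one enlarged crop mosaic and measure from depth.

Run:
```python
from h import *
np.set_printoptions(precision=4,suppress=True)
def crop(p,u,v,w,h,W=400,H=300): return cv2.resize(p[v-h//2:v+h//2,u-w//2:u+w//2],(W,H),interpolation=cv2.INTER_CUBIC)
T=np.load("top.npz");S=np.load("side.npz")
m=np.vstack([np.hstack([crop(T['p'],259,235,48,36),crop(S['p'],296,243,48,36)]),np.hstack([crop(S['p'],224,315,80,60),crop(S['p'],246,200,64,48)])])
save("mosaic",m)
pts={}
for c,D in(("top",T),("side",S)):
    i=imaging.camera_info(c); P=cloud(i,D['d']); hsv=cv2.cvtColor(D['p'],cv2.COLOR_RGB2HSV)
    x,y,z=P[...,0],P[...,1],P[...,2]
    near=lambda a,b,r: np.hypot(x-a,y-b)<r
    ok=D['d']>0
    # board plane & tube
    tm=near(.456,.024,.08)&(z>.020)&(z<.06)&ok
    b=near(.476,.016,.08)&(z<.018)&(z>.005); print(c,"board z",np.median(z[b]))
    q=P[tm]; r=cv2.minAreaRect(q[:,:2].astype(np.float32)*1000); print("tube",tm.sum(),q.mean(0),r, "zmax",np.percentile(q[:,2],[50,95]))
    # board outline
    bm=near(.476,.016,.19)&(z>.006)&(z<.05)&ok
    n,l,st,ce=cv2.connectedComponentsWithStats(bm.astype(np.uint8)); k=1+st[1:,4].argmax(); print("board",cv2.minAreaRect(P[l==k][:,:2].astype(np.float32)*1000))
    # pot rim
    rm=near(.472,.322,.09)&(z>.05)&(z<.064)&ok; e=cv2.minEnclosingCircle(P[rm][:,:2].astype(np.float32)*1000); print("pot rim",rm.sum(),e,np.median(z[rm]))
    for zl in((.012,.02),(.02,.034)):
        mm=near(.472,.322,.05)&(z>zl[0])&(z<zl[1])&ok; print("in pot",zl,mm.sum()); 
    om=near(.472,.322,.056)&(hsv[...,1]>90)&(z<.05); n,l,st,ce=cv2.connectedComponentsWithStats(om.astype(np.uint8))
    for k in range(1,n):
        if st[k,4]>2: print(" orange",ce[k],st[k,4],P[l==k].mean(0))
    # lid
    lm=near(.513,-.315,.09)&(z>.006)&(z<.025)&ok; print("lid",lm.sum(),cv2.minEnclosingCircle(P[lm][:,:2].astype(np.float32)*1000),np.median(z[lm]))
    km=near(.513,-.315,.05)&(z>.030)&(z<.06)&ok; print("knob",km.sum(),P[km].mean(0),z[km].max() if km.any() else 0)
    sm=near(.65,-.07,.07)&(z>.06)&(z<.13)&(hsv[...,1]>150)&ok; print("ball",sm.sum(),P[sm].mean(0))
    gm=near(.67,-.07,.07)&(z>.015)&(z<.032)&ok; print("box",gm.sum(),cv2.minAreaRect(P[gm][:,:2].astype(np.float32)*1000))
    f=near(.58,.15,.05)&ok&(z<.03); print("bench z",np.median(z[near(.32,.0,.04)&ok]))
```

```text
top board z 0.012022254076764494
tube 268 [0.4591 0.0195 0.0346] ((448.2400817871094, 30.436378479003906), (134.93020629882812, 131.19419860839844), 42.85227584838867) zmax [0.0358 0.0439]
board ((469.23321533203125, 12.2781982421875), (266.2037048339844, 209.711181640625), 73.36104583740234)
pot rim 222 ((478.3062438964844, 322.6686096191406), 68.31852722167969) 0.05650741317673713
in pot (0.012, 0.02) 323
in pot (0.02, 0.034) 74
 orange [169.56 218.76] 25 [0.5108 0.3149 0.0196]
 orange [176.9091 223.9091] 22 [0.4939 0.2898 0.0216]
 orange [157.3077 234.6538] 26 [0.4579 0.3539 0.0221]
 orange [165.2273 240.1818] 22 [0.4399 0.3278 0.0201]
lid 1375 ((512.3756103515625, -312.1484680175781), 88.39952087402344) 0.012056781040487019
knob 45 [ 0.5192 -0.3105  0.0405] 0.04685104940043949
ball 39 [ 0.6446 -0.0678  0.1011]
box 219 ((684.8018798828125, -58.71645736694336), (68.79145050048828, 49.529510498046875), 11.716202735900879)
bench z -0.0002802113970218345
side board z 0.011404122180345255
tube 326 [0.4538 0.0255 0.0333] ((457.8523864746094, 19.67926025390625), (27.007143020629883, 95.26828002929688), 74.12166595458984) zmax [0.035  0.0401]
board ((469.60223388671875, 10.952362060546875), (265.4453430175781, 203.7628631591797), 72.69026947021484)
pot rim 598 ((474.3740234375, 323.02911376953125), 68.23056030273438) 0.05604881996203498
in pot (0.012, 0.02) 261
in pot (0.02, 0.034) 77
 orange [224.6833 306.0667] 60 [0.4927 0.2926 0.0198]
 orange [211.8684 310.5789] 38 [0.5083 0.3186 0.0211]
 orange [236.8667 323.3333] 15 [0.439  0.3236 0.0246]
lid 765 ((515.9298095703125, -311.7822265625), 74.95586395263672) 0.011212610453772198
knob 39 [ 0.5147 -0.3082  0.0386] 0.04553950357444003
ball 62 [ 0.6402 -0.0626  0.0957]
box 242 ((679.6758422851562, -57.81496810913086), (70.25173950195312, 53.370052337646484), 14.001872062683105)
bench z -0.0007402549060790964
```

View pics/mosaic.png

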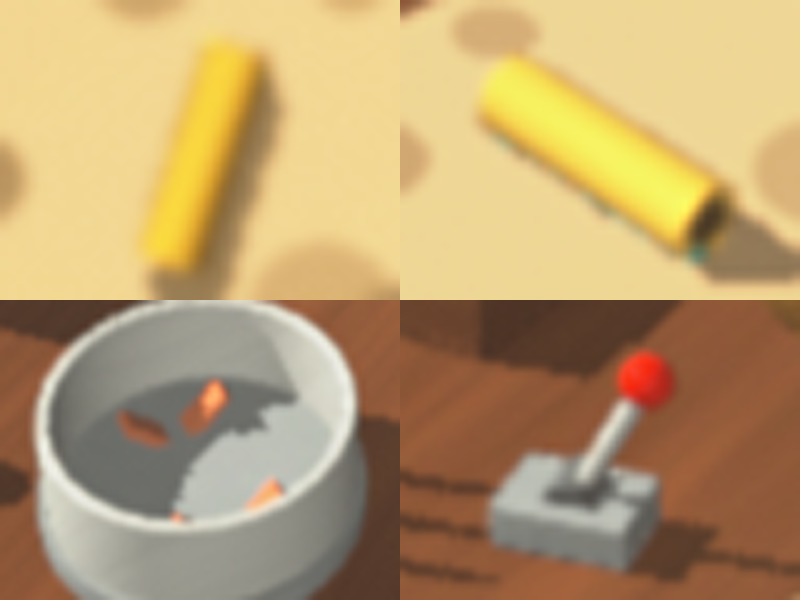

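The mosaic confirms the grey box with the red lever (bottom right), and the cradle's copper cheeks are visible in the pot. Turquoise shows only along the tube's lower edge on the +y side, around side pixel (296,250). Next I work out the seam angle and start moving.

```bash
cat > tube.py <<'E'
from h import *
np.set_printoptions(precision=4,suppress=True)
from scipy.optimize import minimize
def measure(cx=.457,cy=.021,take=True,yaw0=-17,zc=.026):
    out={}
    D={}
    for c in("top","side"):
        if take: p,d,i=snap(c)
        else: n=np.load(c+".npz");p,d,i=n['p'],n['d'],imaging.camera_info(c)
        D[c]=(p,d,i)
    masks={}
    for c,(p,d,i) in D.items():
        h=cv2.cvtColor(p,cv2.COLOR_RGB2HSV); P=cloud(i,d)
        near=np.hypot(P[...,0]-cx,P[...,1]-cy)<.075
        brass=near&(h[...,1]>150)&(h[...,0]>15)&(h[...,0]<34)
        turq=near&(h[...,0]>60)&(h[...,0]<105)&(h[...,1]>35)
        masks[c]=(brass,turq)
        m=(brass|turq).astype(np.uint8); n,l,st,ce=cv2.connectedComponentsWithStats(m)
        k=1+st[1:,4].argmax(); v,u=np.nonzero(l==k)
        W=np.array([world(i,(a,b),z=zc+.006)[:2] for a,b in zip(u,v)])*1000
        print(c,"brass",brass.sum(),"turq",turq.sum(),cv2.minAreaRect(W.astype(np.float32)))
        if c=="top": ctr=np.array(cv2.minAreaRect(W.astype(np.float32))[0])/1000
    return D,masks,ctr
def seam(D,masks,C,yaw,R=.014):
    a=np.array([np.cos(yaw),np.sin(yaw),0]); cc=np.array([-a[1],a[0],0]) ; zz=np.array([0,0,1.])
    for c,(p,d,i) in D.items():
        v,u=np.nonzero(masks[c][1]); A=[]
        o=np.array(i["extrinsics"])[:3,3]
        for s,t in zip(u,v):
            w=world(i,(s,t),d=1.)-o; w/=np.linalg.norm(w); q=o-C
            O=np.array([q@cc,q@zz]);W=np.array([w@cc,w@zz]); A2=W@W;B=O@W;Cq=O@O-R*R;disc=B*B-A2*Cq
            s_=(-B-np.sqrt(max(disc,0)))/A2; X=O+s_*W; al=(q+s_*w)@a
            A.append((np.degrees(np.arctan2(X[0],X[1])),al*1000,disc>0,s,t))
        print(c,"seam angles (deg from up toward +c), along mm, hit:")
        for r in A[:60]: print("  %.0f %.0f %d  (%d,%d)"%r)
E
python3 - <<'E'
from tube import *
D,m,ctr=measure(take=False); print(ctr)
seam(D,m,np.array([*ctr,.026]),np.radians(-17))
E
python3 -m jog '[{"rotation":[0,0,0],"translation":[0,0,0],"grip":0},{"rotation":[0,0,35],"translation":[30,100,0],"grip":0},{"rotation":[0,0,35],"translation":[60,200,0],"grip":0},{"rotation":[0,0,35],"translation":[60,200,0],"grip":0},{"rotation":[0,0,35],"translation":[60,200,0],"grip":0}]' 20; python3 -c "
from h import *
o=readout.get_obs();print(o['q'],o['ee_pos'],o['tcp_rot'])"
```

```text
top brass 224 turq 0 ((457.2109375, 17.774089813232422), (25.90994644165039, 90.90216064453125), 72.08942413330078)
side brass 277 turq 0 ((457.3840637207031, 24.55419158935547), (33.3314208984375, 101.37603759765625), 72.26260375976562)
[0.4572 0.0178]
top seam angles (deg from up toward +c), along mm, hit:
side seam angles (deg from up toward +c), along mm, hit:
time: 2.1
ee_pos: [0.2413, -0.3251, 0.2311]
tcp_rot: [180.0, -0.0, 54.2]
wrist_force: [1.2, 0.3, 1.5]
opening: 0.012
grasp_force: 0.0
[-5.34177188e+01 -1.47136116e+01 -8.26800068e+00  9.64345892e+01
  5.58272442e-03  7.23724654e+01] [ 0.24130362 -0.32507902  0.23113615] [ 1.79987805e+02 -1.98290916e-03  5.42098166e+01]
```

```bash
python3 -m jog '[{"rotation":[0,0,108.5],"translation":[218,349,-80],"grip":0},{"rotation":[0,0,108.5],"translation":[218,349,-80],"grip":0},{"rotation":[0,0,108.5],"translation":[218,349,-80],"grip":0},{"rotation":[0,0,108.5],"translation":[218,349,-80],"grip":0},{"rotation":[0,0,108.5],"translation":[218,349,-80],"grip":0},{"rotation":[0,0,108.5],"translation":[218,349,-80],"grip":0},{"rotation":[0,0,108.5],"translation":[218,349,-80],"grip":0},{"rotation":[0,0,108.5],"translation":[218,349,-80],"grip":0},{"rotation":[0,0,108.5],"translation":[218,349,-80],"grip":0},{"rotation":[0,0,108.5],"translation":[218,349,-80],"grip":0},{"rotation":[0,0,108.5],"translation":[218,349,-150],"grip":0},{"rotation":[0,0,108.5],"translation":[218,349,-170],"grip":0},{"rotation":[0,0,108.5],"translation":[218,349,-175],"grip":0},{"rotation":[0,0,108.5],"translation":[218,349,-180],"grip":0},{"rotation":[0,0,108.5],"translation":[218,349,-180],"grip":0},{"rotation":[0,0,108.5],"translation":[218,349,-180],"grip":0}]'; python3 -c "
from h import *
o=readout.get_obs();print(o['q'],o['ee_pos'],o['tcp_rot'])
n=np.load('side.npz');p=n['p'];h=cv2.cvtColor(p,cv2.COLOR_RGB2HSV)
i=imaging.camera_info('side')
g=p.astype(int);s=(g[...,2]-g[...,0])
for v in range(226,262):
  for u in range(276,316):
    if s[v,u]>-20: print((u,v),p[v,u],h[v,u])"
```

```text
time: 3.7
ee_pos: [0.46, 0.0222, 0.0523]
tcp_rot: [180.0, 0.1, 162.3]
wrist_force: [-0.1, 0.9, 0.8]
opening: 0.0002
grasp_force: 0.0
[ 2.76287985e+00 -7.03538906e+00 -2.15782183e+01  7.53639393e+01
  2.21851587e-03  2.04925030e+01] [0.4599505  0.02220769 0.0523083 ] [1.79965283e+02 8.65548944e-02 1.62270352e+02]
(307, 255) [104 125  96] [ 52  59 125]
```

```bash
python3 -m jog '[{"rotation":[0,0,0],"translation":[0,0,-6],"grip":0},{"rotation":[0,0,0],"translation":[0,0,-10],"grip":0},{"rotation":[0,0,0],"translation":[0,0,-12.5],"grip":0},{"rotation":[0,0,0],"translation":[0,0,-12.5],"grip":0}]'
```

```text
time: 4.1
ee_pos: [0.4596, 0.0224, 0.0398]
tcp_rot: [180.0, 0.1, 162.4]
wrist_force: [-2.7, 2.7, 8.9]
opening: -0.0
grasp_force: 4.8
```

```bash
python3 -m jog '[{"rotation":[0,0,0],"translation":[0,0,-0.7],"grip":0},{"rotation":[0,0,0],"translation":[0,0,-0.7],"grip":0}]'
```

```text
time: 4.3
ee_pos: [0.4597, 0.0225, 0.0397]
tcp_rot: [179.9, 0.1, 162.4]
wrist_force: [-5.3, 1.4, 15.4]
opening: 0.0002
grasp_force: 7.7
```

```bash
python3 -m jog '[{"rotation":[0,0,0],"translation":[-1,-3,0],"grip":0},{"rotation":[0,0,0],"translation":[-2,-6,0],"grip":0},{"rotation":[0,0,0],"translation":[-3,-10,0],"grip":0},{"rotation":[0,0,0],"translation":[-4,-13,0],"grip":0},{"rotation":[0,0,0],"translation":[-5,-16,0],"grip":0},{"rotation":[0,0,0],"translation":[-6,-19,0],"grip":0},{"rotation":[0,0,0],"translation":[-7,-23,0],"grip":0},{"rotation":[0,0,0],"translation":[-7,-23,0],"grip":0},{"rotation":[0,0,0],"translation":[-7,-23,0],"grip":0}]'
```

```text
time: 5.2
ee_pos: [0.4525, -0.0008, 0.0396]
tcp_rot: [180.0, 0.1, 162.4]
wrist_force: [-6.7, 0.9, 14.0]
opening: -0.0001
grasp_force: 7.3
```

Run:
```python
from h import *
T,_,_=snap("top");p,d,i=snap("side"); np.savez("side2.npz",p=p,d=d); 
f=lambda q,u,v:cv2.resize(q[v-24:v+24,u-32:u+32],(400,300),interpolation=cv2.INTER_CUBIC)
save("roll1",np.hstack([f(T,262,235),f(p,298,240)]))
```

```text
(no output)
```

View pics/roll1.png

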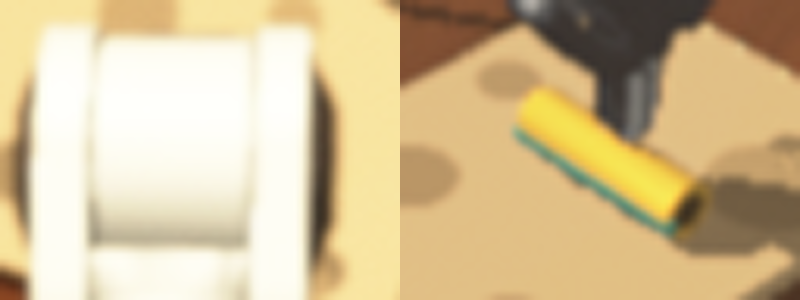

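The seam now shows as a clear turquoise line on the lower +y flank of the tube (crop right, from (515,130) to (670,230)). The roll direction is right; I'll quantify the angle.

Run:
```python
from tube import *
n=np.load("side2.npz");p,d=n['p'],n['d'];i=imaging.camera_info("side")
g=p.astype(int);v0=np.zeros(p.shape[:2],bool);v0[225:262,275:320]=1
m=v0&(g[...,2]-0.45*g[...,0]-0.25*g[...,1]>12)&(g[...,1]>g[...,0]+5)
h=cv2.cvtColor(p,cv2.COLOR_RGB2HSV); br=v0&(h[...,1]>150)&(h[...,0]>15)&(h[...,0]<34)
v,u=np.nonzero(br|m); W=np.array([world(i,(a,b),z=.032)[:2] for a,b in zip(u,v)])*1000; print(cv2.minAreaRect(W.astype(np.float32)))
print(m.sum())
seam({"side":(p,d,i)},{"side":(br,m)},np.array([.4536,.0065,.026]),np.radians(-17.3))
```

```text
((452.7396240234375, 15.197517395019531), (36.45625305175781, 107.57514953613281), 71.96784973144531)
42
side seam angles (deg from up toward +c), along mm, hit:
  116 46 1  (284,237)
  101 41 1  (285,237)
  133 44 0  (285,238)
  108 37 1  (286,238)
  117 34 1  (287,239)
  102 29 1  (288,239)
  133 32 0  (288,240)
  109 26 1  (289,240)
  119 23 1  (290,241)
  103 18 1  (291,241)
  133 21 0  (291,242)
  110 15 1  (292,242)
  133 16 0  (292,243)
  121 12 1  (293,243)
  104 7 1  (294,243)
  133 9 0  (294,244)
  112 3 1  (295,244)
  133 5 0  (295,245)
  124 1 1  (296,245)
  105 -5 1  (297,245)
  133 -2 0  (297,246)
  113 -8 1  (298,246)
  100 -12 1  (299,246)
  133 -6 0  (298,247)
  128 -10 1  (299,247)
  106 -16 1  (300,247)
  133 -13 0  (300,248)
  115 -19 1  (301,248)
  101 -23 1  (302,248)
  133 -18 0  (301,249)
  133 -20 0  (302,249)
  107 -26 1  (303,249)
  133 -24 0  (303,250)
  116 -29 1  (304,250)
  102 -34 1  (305,250)
  133 -29 0  (304,251)
  133 -31 0  (305,251)
  108 -37 1  (306,251)
  118 -40 1  (307,252)
  103 -45 1  (308,252)
  93 -48 1  (309,252)
  133 -42 0  (308,253)
```

```bash
python3 -m jog '[{"rotation":[0,0,0],"translation":[0,0,4],"grip":0},{"rotation":[0,0,0],"translation":[0,0,8],"grip":0},{"rotation":[0,0,0],"translation":[4,12.5,8],"grip":0},{"rotation":[0,0,0],"translation":[4,12.5,8],"grip":0},{"rotation":[0,0,0],"translation":[4,12.5,4],"grip":0},{"rotation":[0,0,0],"translation":[4,12.5,2],"grip":0},{"rotation":[0,0,0],"translation":[4,12.5,0],"grip":0},{"rotation":[0,0,0],"translation":[4,12.5,0],"grip":0},{"rotation":[0,0,0],"translation":[3,9.5,0],"grip":0},{"rotation":[0,0,0],"translation":[2,6,0],"grip":0},{"rotation":[0,0,0],"translation":[1,2.5,0],"grip":0},{"rotation":[0,0,0],"translation":[-0.1,-0.8,0],"grip":0},{"rotation":[0,0,0],"translation":[-1.1,-4.1,0],"grip":0},{"rotation":[0,0,0],"translation":[-2.1,-7.5,0],"grip":0},{"rotation":[0,0,0],"translation":[-3.2,-10.8,0],"grip":0},{"rotation":[0,0,0],"translation":[-4.2,-14.2,0],"grip":0},{"rotation":[0,0,0],"translation":[-4.2,-14.2,0],"grip":0},{"rotation":[0,0,0],"translation":[-4.2,-14.2,0],"grip":0}]'
cat > seam2.py <<'E'
from tube import *
def run(C,name,save_=True):
    p,d,i=snap("side"); np.savez(name+".npz",p=p,d=d); g=p.astype(int)
    px=np.array([pix(i,[C[0],C[1],.026])])[0].astype(int); v0=np.zeros(p.shape[:2],bool);v0[px[1]-22:px[1]+22,px[0]-24:px[0]+24]=1
    m=v0&(g[...,2]-0.45*g[...,0]-0.25*g[...,1]>12)&(g[...,1]>g[...,0]+5)
    a=np.radians(-17.3);A=np.array([np.cos(a),np.sin(a),0]);cc=np.array([-A[1],A[0],0]);zz=np.array([0,0,1.])
    # best angle by projecting the model seam line to the pixel centroid line
    v,u=np.nonzero(m); print("turq px",len(u), u.mean(),v.mean())
    best=[]
    for th in range(-60,135,1):
        t=np.radians(th); S=np.array([*C,.026])+.014*(np.sin(t)*cc+np.cos(t)*zz)
        e0=np.array(pix(i,S-.045*A));e1=np.array(pix(i,S+.045*A)); n=np.array([-(e1-e0)[1],(e1-e0)[0]]);n/=np.linalg.norm(n)
        best.append((abs(np.mean((np.c_[u,v]-e0)@n)),th))
    print("seam est deg",min(best))
    return p
E
python3 - <<'E'
from seam2 import *
run((.449,-.0069),"side3")
E
```

```text
time: 7.1
ee_pos: [0.448, -0.0152, 0.0393]
tcp_rot: [180.0, 0.0, 162.4]
wrist_force: [-6.3, -0.1, 16.0]
opening: 0.0001
grasp_force: 8.3
turq px 88 301.3068181818182 238.4090909090909
seam est deg (np.float64(0.0013810642558225626), 51)
```

```bash
python3 -m jog '[{"rotation":[0,0,0],"translation":[0,0,4],"grip":0},{"rotation":[0,0,0],"translation":[0,0,8],"grip":0},{"rotation":[0,0,0],"translation":[4,12.5,8],"grip":0},{"rotation":[0,0,0],"translation":[4,12.5,8],"grip":0},{"rotation":[0,0,0],"translation":[4,12.5,4],"grip":0},{"rotation":[0,0,0],"translation":[4,12.5,2],"grip":0},{"rotation":[0,0,0],"translation":[4,12.5,0],"grip":0},{"rotation":[0,0,0],"translation":[4,12.5,0],"grip":0},{"rotation":[0,0,0],"translation":[3,9.5,0],"grip":0},{"rotation":[0,0,0],"translation":[2,6,0],"grip":0},{"rotation":[0,0,0],"translation":[1,2.5,0],"grip":0},{"rotation":[0,0,0],"translation":[-0.1,-0.8,0],"grip":0},{"rotation":[0,0,0],"translation":[-1.1,-4.1,0],"grip":0},{"rotation":[0,0,0],"translation":[-2.1,-7.5,0],"grip":0},{"rotation":[0,0,0],"translation":[-3.4,-11.4,0],"grip":0},{"rotation":[0,0,0],"translation":[-3.4,-11.4,0],"grip":0},{"rotation":[0,0,0],"translation":[-3.4,-11.4,0],"grip":0},{"rotation":[0,0,0],"translation":[-3.4,-11.4,3],"grip":0},{"rotation":[0,0,0],"translation":[-3.4,-11.4,20],"grip":0},{"rotation":[0,0,0],"translation":[-3.4,-11.4,60],"grip":0}]'
python3 -m jog '[{"rotation":[0,0,0],"translation":[0,50,30],"grip":0},{"rotation":[0,0,0],"translation":[0,100,30],"grip":85},{"rotation":[0,0,0],"translation":[0,150,30],"grip":85},{"rotation":[0,0,0],"translation":[0,200,30],"grip":85},{"rotation":[0,0,0],"translation":[0,200,30],"grip":85},{"rotation":[0,0,0],"translation":[0,200,30],"grip":85}]'
python3 - <<'E'
from seam2 import *
p=run((.4455,-.0185),"side4")
T,d,i=snap("top"); np.savez("top4.npz",p=T,d=d); g=T.astype(int)
u0,v0=map(int,pix(i,[.4455,-.0185,.04])); r=np.zeros(T.shape[:2],bool); r[v0-18:v0+18,u0-14:u0+14]=1
h=cv2.cvtColor(T,cv2.COLOR_RGB2HSV); tq=r&(g[...,2]-0.45*g[...,0]-0.25*g[...,1]>12)&(g[...,1]>g[...,0]+5); br=r&(h[...,1]>150)&(h[...,0]>15)&(h[...,0]<34)|tq
for m,z in((br,.032),(tq,.04)):
    v,u=np.nonzero(m); W=np.array([world(i,(a,b),z=z)[:2] for a,b in zip(u,v)])*1000; print(m.sum(),cv2.minAreaRect(W.astype(np.float32)),W.mean(0))
f=lambda q,u,v:cv2.resize(q[v-24:v+24,u-32:u+32],(400,300),interpolation=cv2.INTER_CUBIC)
i2=imaging.camera_info("side");a,b=map(int,pix(i2,[.4455,-.0185,.03]))
save("roll3",np.hstack([f(T,u0,v0),f(p,a,b)])); print(readout.get_obs()["ee_pos"],readout.get_obs()["q"])
E
```

```text
time: 9.15
ee_pos: [0.4427, -0.0264, 0.0956]
tcp_rot: [-179.9, -0.3, 162.4]
wrist_force: [1.2, -0.2, 0.1]
opening: -0.0001
grasp_force: 0.0
time: 9.75
ee_pos: [0.4443, 0.1748, 0.1274]
tcp_rot: [-180.0, -0.0, 162.6]
wrist_force: [-0.1, -0.2, 0.0]
opening: 0.0722
grasp_force: 0.0
turq px 60 307.3833333333333 232.93333333333334
seam est deg (np.float64(0.027894171580246208), -5)
143 ((446.5591735839844, -20.083904266357422), (25.8330135345459, 89.80642700195312), 72.02568054199219) [446.355  -19.5227]
58 ((446.3446350097656, -20.988433837890625), (6.857351303100586, 89.34326934814453), 72.90880584716797) [445.8026 -20.7858]
[0.4445 0.1729 0.1277] [ 21.2597  -5.7743 -12.0665  83.7606  -0.0202  38.8588]
```

View pics/roll3.png

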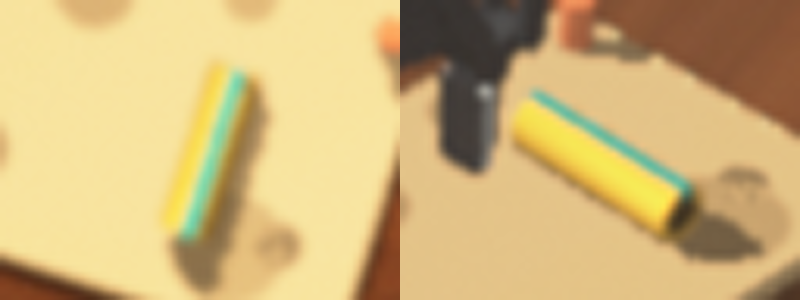

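The top view shows the seam running along the crown, about 3–5° off vertical. I'll grasp at (0.446, −0.0195).

```bash
python3 -m jog '[{"rotation":[0,0,0],"translation":[1.5,-50,-10],"grip":60},{"rotation":[0,0,0],"translation":[1.5,-100,-20],"grip":60},{"rotation":[0,0,0],"translation":[1.5,-150,-20],"grip":60},{"rotation":[0,0,0],"translation":[1.5,-192.5,-20],"grip":60},{"rotation":[0,0,0],"translation":[1.5,-192.5,-40],"grip":60},{"rotation":[0,0,0],"translation":[1.5,-192.5,-70],"grip":60},{"rotation":[0,0,0],"translation":[1.5,-192.5,-95],"grip":60},{"rotation":[0,0,0],"translation":[1.5,-192.5,-108],"grip":60},{"rotation":[0,0,0],"translation":[1.5,-192.5,-112],"grip":60},{"rotation":[0,0,0],"translation":[1.5,-192.5,-112],"grip":60},{"rotation":[0,0,0],"translation":[1.5,-192.5,-112],"grip":60}]' 25
```

```text
time: 10.95
ee_pos: [0.4469, -0.0191, 0.0172]
tcp_rot: [180.0, 0.1, 162.4]
wrist_force: [-0.3, -0.3, 0.1]
opening: 0.0599
grasp_force: 0.0
```

```bash
python3 -m jog '[{"rotation":[0,0,0],"translation":[0,0,-2],"grip":40},{"rotation":[0,0,0],"translation":[0,0,-2],"grip":34},{"rotation":[0,0,0],"translation":[0,0,-2],"grip":31},{"rotation":[0,0,0],"translation":[0,0,-2],"grip":29},{"rotation":[0,0,0],"translation":[0,0,-2],"grip":27},{"rotation":[0,0,0],"translation":[0,0,-2],"grip":25},{"rotation":[0,0,0],"translation":[0,0,-2],"grip":22},{"rotation":[0,0,0],"translation":[0,0,-2],"grip":20},{"rotation":[0,0,0],"translation":[0,0,-2],"grip":20}]' 25
python3 - <<'E'
from seam2 import *
run((.446,-.0195),"side5"); print(readout.get_obs()["grasp_force"])
E
```

```text
time: 11.85
ee_pos: [0.4463, -0.0189, 0.0144]
tcp_rot: [180.0, 0.0, 162.4]
wrist_force: [-2.7, -0.1, 5.5]
opening: 0.0272
grasp_force: 24.5
turq px 43 311.5581395348837 235.62790697674419
seam est deg (np.float64(0.0056442710141518726), 0)
24.54764038324356
```

```bash
python3 -m jog '[{"rotation":[0,0,0],"translation":[0,0,4],"grip":20},{"rotation":[0,0,0],"translation":[0,0,10],"grip":20},{"rotation":[0,0,0],"translation":[0,0,30],"grip":20},{"rotation":[0,0,0],"translation":[0,0,60],"grip":20},{"rotation":[0,0,0],"translation":[0,0,90],"grip":20},{"rotation":[0,0,0],"translation":[0,0,90],"grip":20}]' 40
cat > pot.py <<'E'
from h import *
from scipy.optimize import least_squares
np.set_printoptions(precision=4,suppress=True)
for c in("top","side"):
    p,d,i=snap(c); P=cloud(i,d); h=cv2.cvtColor(p,cv2.COLOR_RGB2HSV); x,y,z=P[...,0],P[...,1],P[...,2]
    r=np.hypot(x-.4755,y-.322); m=(r<.078)&(r>.05)&(z>.053)&(z<.063)
    s=least_squares(lambda t:np.hypot(x[m]-t[0],y[m]-t[1])-.0645,[.4755,.322],loss="soft_l1",f_scale=.002); print(c,"rim",m.sum(),s.x,np.sqrt(np.mean(s.fun**2)))
    # rays to rim plane: grey ring pixels
    om=(r<.056)&(h[...,1]>90)&(z<.05); n,l,st,ce=cv2.connectedComponentsWithStats(om.astype(np.uint8))
    C=[P[l==k].mean(0) for k in range(1,n) if st[k,4]>5]; [print("  cheek",q) for q in C]
    if len(C)==4: print("  mean",np.mean(C,0))
print(readout.get_obs()["q"])
E
python3 pot.py
python3 - <<'E'
from seam2 import *
print(readout.get_obs()["opening"],readout.get_obs()["ee_pos"])
for c in("top","side"):
    for t in("pot","pot_cradle"):
        for r in spotter.mark_of(c,t)[:1]: print(c,t,r["confidence"],world(imaging.camera_info(c),r["uv"],z=.028 if "cr" in t else 0))
E
```

```text
time: 12.5
ee_pos: [0.448, -0.019, 0.108]
tcp_rot: [179.9, 0.3, 162.4]
wrist_force: [0.5, 0.4, -2.5]
opening: 0.0265
grasp_force: 39.9
top rim 181 [0.4771 0.3222] 0.0018032853639826276
  cheek [0.5107 0.3159 0.0196]
  cheek [0.4939 0.29   0.0205]
  cheek [0.458  0.354  0.0214]
  cheek [0.4399 0.3275 0.0213]
  mean [0.4756 0.3219 0.0207]
side rim 476 [0.473  0.3225] 0.001761364984227056
  cheek [0.4926 0.2927 0.0199]
  cheek [0.5082 0.3187 0.0212]
  cheek [0.4393 0.3239 0.0242]
[ -2.4259  -9.862  -18.2995  81.5249  -0.0024  15.1727]
0.026417015901308474 [ 0.4464 -0.0189  0.1042]
top pot 0.58 [0.4843 0.323  0.    ]
top pot_cradle 0.97 [0.4764 0.3247 0.028 ]
side pot 0.86 [0.4729 0.3136 0.    ]
side pot_cradle 0.75 [0.467  0.3229 0.028 ]
```

```bash
python3 -m jog '[{"rotation":[0,0,-3],"translation":[3,25,3],"grip":20},{"rotation":[0,0,-6],"translation":[6,65,3],"grip":20},{"rotation":[0,0,-10],"translation":[10,110,3],"grip":20},{"rotation":[0,0,-13],"translation":[14,155,3],"grip":20},{"rotation":[0,0,-17],"translation":[18,200,3],"grip":20},{"rotation":[0,0,-17],"translation":[22,245,3],"grip":20},{"rotation":[0,0,-17],"translation":[26,290,3],"grip":20},{"rotation":[0,0,-17],"translation":[28,320,3],"grip":20},{"rotation":[0,0,-17],"translation":[29.4,336,3],"grip":20},{"rotation":[0,0,-17],"translation":[29.4,341,3],"grip":20},{"rotation":[0,0,-17],"translation":[29.4,341,3],"grip":20},{"rotation":[0,0,-17],"translation":[29.4,341,3],"grip":20},{"rotation":[0,0,-17],"translation":[29.4,341,3],"grip":20}]'; python3 -c "
from h import *
o=readout.get_obs();print(o['q'],o['ee_pos'],o['tcp_rot'])
p,_,_=snap('side'); save('overpot',p[190:400,120:330],2.5)"
```

```text
time: 14.1
ee_pos: [0.4758, 0.3209, 0.1072]
tcp_rot: [-180.0, 0.0, 145.3]
wrist_force: [0.5, 0.6, -3.6]
opening: 0.0267
grasp_force: 40.1
[ 3.40050286e+01  7.57443853e+00 -8.05536275e-01  8.16210562e+01
 -1.04594854e-02  6.86825443e+01] [0.47577686 0.32091354 0.10724048] [-1.79995237e+02  9.36904918e-03  1.45322485e+02]
```

View pics/overpot.png

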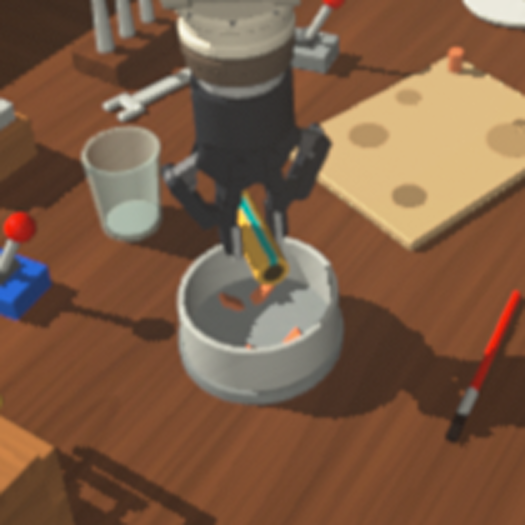

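The tube hangs over the pot aligned with the cradle, seam on top; tumbler and brush are clear. Descending.

```bash
python3 -m jog '[{"rotation":[0,0,0],"translation":[0,1.3,-15],"grip":20},{"rotation":[0,0,0],"translation":[0,1.3,-35],"grip":20},{"rotation":[0,0,0],"translation":[0,1.3,-55],"grip":20},{"rotation":[0,0,0],"translation":[0,1.3,-70],"grip":20},{"rotation":[0,0,0],"translation":[0,1.3,-78],"grip":20},{"rotation":[0,0,0],"translation":[0,1.3,-82],"grip":20},{"rotation":[0,0,0],"translation":[0,1.3,-84],"grip":20},{"rotation":[0,0,0],"translation":[0,1.3,-84],"grip":20}]'
```

```text
time: 14.95
ee_pos: [0.4759, 0.3236, 0.0235]
tcp_rot: [180.0, 0.0, 145.4]
wrist_force: [0.8, 0.3, -3.2]
opening: 0.0264
grasp_force: 40.1
```

```bash
python3 -m jog '[{"rotation":[0,0,0],"translation":[0,0,-2],"grip":20},{"rotation":[0,0,0],"translation":[0,0,-4],"grip":20},{"rotation":[0,0,0],"translation":[0,0,-5],"grip":20},{"rotation":[0,0,0],"translation":[0,0,-6],"grip":20},{"rotation":[0,0,0],"translation":[0,0,-6],"grip":20}]'
```

```text
time: 15.45
ee_pos: [0.4758, 0.3234, 0.0183]
tcp_rot: [180.0, 0.0, 145.4]
wrist_force: [-2.9, -3.5, 7.3]
opening: 0.0263
grasp_force: 41.1
```

```bash
python3 -m jog '[{"rotation":[0,0,0],"translation":[-0.5,-0.7,0],"grip":20},{"rotation":[0,0,0],"translation":[-1,-1.4,-0.5],"grip":20},{"rotation":[0,0,0],"translation":[-1,-1.4,-0.5],"grip":20}]'
```

```text
time: 15.75
ee_pos: [0.4747, 0.322, 0.0169]
tcp_rot: [180.0, 0.0, 145.4]
wrist_force: [-0.8, -1.6, 3.7]
opening: 0.0266
grasp_force: 40.7
```

```bash
python3 -m jog '[{"rotation":[0,0,0],"translation":[-0.3,-0.4,-0.6],"grip":24},{"rotation":[0,0,0],"translation":[-0.3,-0.4,-0.6],"grip":27},{"rotation":[0,0,0],"translation":[-0.3,-0.4,-0.6],"grip":30},{"rotation":[0,0,0],"translation":[-0.3,-0.4,-0.6],"grip":34},{"rotation":[0,0,0],"translation":[-0.3,-0.4,-0.6],"grip":40},{"rotation":[0,0,0],"translation":[-0.3,-0.4,-0.6],"grip":44},{"rotation":[0,0,0],"translation":[-0.3,-0.4,-0.6],"grip":44}]' 20
python3 -m jog '[{"rotation":[0,0,0],"translation":[0,0,5],"grip":44},{"rotation":[0,0,0],"translation":[0,0,20],"grip":44},{"rotation":[0,0,0],"translation":[0,0,50],"grip":44},{"rotation":[0,0,0],"translation":[0,0,100],"grip":44},{"rotation":[0,0,0],"translation":[0,-50,130],"grip":60},{"rotation":[0,0,0],"translation":[0,-100,150],"grip":60},{"rotation":[0,0,0],"translation":[0,-150,150],"grip":60},{"rotation":[0,0,0],"translation":[0,-200,150],"grip":60},{"rotation":[0,0,0],"translation":[0,-250,150],"grip":60},{"rotation":[0,0,0],"translation":[0,-300,150],"grip":60},{"rotation":[0,0,0],"translation":[0,-300,150],"grip":60}]'
python3 - <<'E'
from h import *
from scipy.optimize import least_squares
np.set_printoptions(precision=4,suppress=True)
T,d,i=snap("top"); g=T.astype(int); P=cloud(i,d); h=cv2.cvtColor(T,cv2.COLOR_RGB2HSV)
near=np.hypot(P[...,0]-.4758,P[...,1]-.322)<.058
tq=near&(g[...,2]-0.45*g[...,0]-0.25*g[...,1]>12)&(g[...,1]>g[...,0]+5); br=near&(h[...,1]>150)&(h[...,0]>18)&(h[...,0]<34)|tq
for m,z in((br,.034),(tq,.042)):
    v,u=np.nonzero(m); W=np.array([world(i,(a,b),z=z)[:2] for a,b in zip(u,v)])*1000; print(m.sum(),cv2.minAreaRect(W.astype(np.float32)),W.mean(0))
print(P[tq].mean(0)); x,y,z=P[...,0],P[...,1],P[...,2]
r=np.hypot(x-.4755,y-.322); m=(r<.078)&(r>.05)&(z>.053)&(z<.063)
s=least_squares(lambda t:np.hypot(x[m]-t[0],y[m]-t[1])-.0645,[.4755,.322],loss="soft_l1",f_scale=.002); print("rim",s.x)
S,_,k=snap("side"); print(pix(i,[.4755,.322,.03]))
f=lambda q,u,v:cv2.resize(q[v-36:v+36,u-48:u+48],(400,300),interpolation=cv2.INTER_CUBIC)
save("incradle",np.hstack([f(T,*map(int,pix(i,[.4755,.322,.03]))),f(S,*map(int,pix(k,[.4755,.322,.03])))]))
for c in("top","side"):
    for t,z in(("lid_knob",.027),("lid",0)):
        for q in spotter.mark_of(c,t)[:1]: print(c,t,q["confidence"],world(imaging.camera_info(c),q["uv"],z=z))
# knob top & lid via top depth
m=(np.hypot(x-.514,y+.311)<.03)&(z>.034)&(z<.06);print("knob",m.sum(),P[m].mean(0),P[m].max(0))
m=(np.hypot(x-.514,y+.311)<.09)&(h[...,1]<60)&(h[...,2]>150)&(z>.003)&(z<.03); v,u=np.nonzero(m);W=np.array([world(i,(a,b),z=.012)[:2] for a,b in zip(u,v)])*1000;print("lid",m.sum(),cv2.minEnclosingCircle(W.astype(np.float32)),W.mean(0))
print(readout.get_obs()["ee_pos"])
E
```

```text
time: 16.45
ee_pos: [0.4742, 0.3216, 0.0158]
tcp_rot: [-180.0, -0.0, 145.4]
wrist_force: [-0.6, 0.3, 0.4]
opening: 0.0442
grasp_force: 0.0
time: 17.55
ee_pos: [0.4741, 0.0178, 0.1677]
tcp_rot: [180.0, 0.1, 145.2]
wrist_force: [-0.5, 1.1, 0.3]
opening: 0.0599
grasp_force: 0.0
154 ((474.97711181640625, 321.1700439453125), (60.0201301574707, 90.5261001586914), 88.31439208984375) [474.2647 322.0725]
79 ((474.61004638671875, 320.77862548828125), (88.00332641601562, 58.801025390625), 1.0539870262145996) [470.382  320.2182]
[0.4704 0.3216 0.036 ]
rim [0.4769 0.3223]
[np.float64(166.48814662573935), np.float64(229.3615508930716)]
top lid_knob 0.94 [ 0.5005 -0.3158  0.027 ]
top lid 0.77 [ 0.5057 -0.3187  0.    ]
side lid_knob 0.9 [ 0.5129 -0.3127  0.027 ]
side lid 0.55 [ 0.5219 -0.2979  0.    ]<stdin>:19: RuntimeWarning: Mean of empty slice.
  ret = um.true_divide(
Traceback (most recent call last):
ValueError: zero-size array to reduction operation maximum which has no identity
```

View pics/incradle.png

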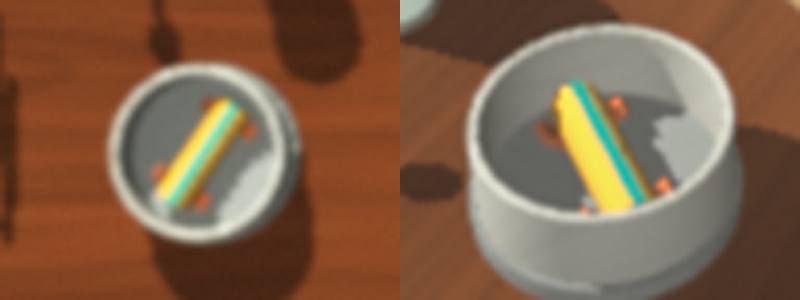

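The tube lies in the V cradle, turquoise seam on top, centred to ~2 mm. Now I measure the lid.

```bash
cat > lid.py <<'E'
from h import *
np.set_printoptions(precision=4,suppress=True)
import sys
L=[("new",c,*snap(c)) for c in("top","side")] if len(sys.argv)>1 else []
for c in("top","side"):
    n=np.load(c+".npz"); L.append(("old",c,n['p'],n['d'],imaging.camera_info(c)))
for tag,c,p,d,i in L:
    u0,v0=pix(i,[.514,-.311,.012]); h=cv2.cvtColor(p,cv2.COLOR_RGB2HSV); vv,uu=np.mgrid[:420,:560]
    R=np.array([[np.hypot(*(world(i,(u,v),z=.012)[:2]-[.514,-.311])) if abs(u-u0)<45 and abs(v-v0)<45 else 9 for u in range(560)] for v in range(420)])
    m=((R<.1)&(h[...,1]<70)&(h[...,2]>120)).astype(np.uint8); n,l,st,ce=cv2.connectedComponentsWithStats(m); k=1+st[1:,4].argmax(); v,u=np.nonzero(l==k)
    W=np.array([world(i,(a,b),z=.012)[:2] for a,b in zip(u,v)])*1000; e=cv2.fitEllipse(cv2.convexHull(W.astype(np.float32)))
    print(tag,c,"flange px",len(u),e)
    m=((R<.045)&(h[...,2]<70)); n,l,st,ce=cv2.connectedComponentsWithStats(m.astype(np.uint8))
    for k in range(1,n):
        if st[k,4]>8: print("   dark",st[k,4],ce[k],"z27:",world(i,ce[k],z=.027),"z42:",world(i,ce[k],z=.042),"depth:",np.median(cloud(i,d)[l==k],0))
E
python3 lid.py x
```

```text
new top flange px 1559 ((517.6671142578125, -312.90826416015625), (145.66880798339844, 148.6405029296875), 98.55220794677734)
   dark 15 [360.1333 218.3333] z27: [ 0.5164 -0.3133  0.027 ] z42: [ 0.5158 -0.311   0.042 ] depth: [ 0.5167 -0.3106  0.0422]
new side flange px 798 ((515.410888671875, -308.0239562988281), (146.95980834960938, 157.4725341796875), 12.135395050048828)
   dark 35 [327. 184.] z27: [ 0.5134 -0.3057  0.027 ] z42: [ 0.5038 -0.2814  0.042 ] depth: [ 0.5122 -0.3044  0.0281]
old top flange px 1551 ((517.7431640625, -312.8006286621094), (145.5335235595703, 148.29844665527344), 99.4532699584961)
   dark 18 [360.2778 218.1111] z27: [ 0.5171 -0.3138  0.027 ] z42: [ 0.5165 -0.3115  0.042 ] depth: [ 0.5169 -0.3115  0.0406]
old side flange px 843 ((514.910888671875, -307.79718017578125), (147.14175415039062, 157.55958557128906), 16.203054428100586)
   dark 32 [326.9375 183.7812] z27: [ 0.5141 -0.3068  0.027 ] z42: [ 0.5045 -0.2826  0.042 ] depth: [ 0.5121 -0.3032  0.0294]
```

```bash
python3 -c "
from h import *
print(readout.get_obs()['ee_pos'])"
python3 -m jog '[{"rotation":[0,0,0],"translation":[6,-50,0],"grip":50},{"rotation":[0,0,0],"translation":[12,-100,0],"grip":50},{"rotation":[0,0,0],"translation":[18,-150,0],"grip":50},{"rotation":[0,0,0],"translation":[25,-200,-20],"grip":50},{"rotation":[0,0,0],"translation":[32,-250,-50],"grip":50},{"rotation":[0,0,0],"translation":[38,-295,-80],"grip":50},{"rotation":[0,0,0],"translation":[42.5,-327,-95],"grip":50},{"rotation":[0,0,0],"translation":[42.5,-327,-100],"grip":50},{"rotation":[0,0,0],"translation":[42.5,-327,-100],"grip":50},{"rotation":[0,0,0],"translation":[42.5,-327,-100],"grip":50}]'
```

```text
[0.47432399 0.02282048 0.16603506]
time: 18.95
ee_pos: [0.5172, -0.3042, 0.0665]
tcp_rot: [180.0, -0.0, 145.5]
wrist_force: [-0.4, 0.8, 0.2]
opening: 0.0498
grasp_force: 0.0
```

```bash
python3 -m jog '[{"rotation":[0,0,0],"translation":[-0.7,-7.8,0],"grip":50},{"rotation":[0,0,0],"translation":[-0.7,-7.8,-20],"grip":50},{"rotation":[0,0,0],"translation":[-0.7,-7.8,-36],"grip":50},{"rotation":[0,0,0],"translation":[-0.7,-7.8,-46],"grip":50},{"rotation":[0,0,0],"translation":[-0.7,-7.8,-48.5],"grip":50},{"rotation":[0,0,0],"translation":[-0.7,-7.8,-48.5],"grip":40},{"rotation":[0,0,0],"translation":[-0.7,-7.8,-48.5],"grip":30},{"rotation":[0,0,0],"translation":[-0.7,-7.8,-48.5],"grip":24},{"rotation":[0,0,0],"translation":[-0.7,-7.8,-48.5],"grip":18},{"rotation":[0,0,0],"translation":[-0.7,-7.8,-48.5],"grip":18},{"rotation":[0,0,0],"translation":[-0.7,-7.8,-48.5],"grip":18}]' 50
python3 lid.py x | head -5; python3 -c "
from h import *
print(readout.get_obs()['ee_pos'])"
```

```text
time: 20.05
ee_pos: [0.5168, -0.3134, 0.0187]
tcp_rot: [180.0, 0.1, 145.4]
wrist_force: [0.9, 0.9, 6.3]
opening: 0.0228
grasp_force: 49.0
new top flange px 2090 ((507.9511413574219, -323.54986572265625), (169.3247833251953, 194.34994506835938), 63.51042556762695)
   dark 9 [361.8889 209.7778] z27: [ 0.5445 -0.3191  0.027 ] z42: [ 0.5437 -0.3167  0.042 ] depth: [ 0.5183 -0.2499  0.468 ]
   dark 19 [352.3684 211.5789] z27: [ 0.5384 -0.2879  0.027 ] z42: [ 0.5376 -0.2859  0.042 ] depth: [ 0.5337 -0.2753  0.1255]
new side flange px 769 ((515.6513671875, -307.7914733886719), (145.5648956298828, 158.3490447998047), 20.121612548828125)
   dark 28 [328.6786 183.4643] z27: [ 0.5101 -0.3116  0.027 ] z42: [ 0.5005 -0.2873  0.042 ] depth: [ 0.5079 -0.3053  0.0291]
[ 0.51677258 -0.31334642  0.01872656]
```

```bash
python3 -m jog '[{"rotation":[0,0,0],"translation":[0,0,3],"grip":18},{"rotation":[0,0,0],"translation":[0,0,12],"grip":18},{"rotation":[0,0,0],"translation":[0,0,40],"grip":18},{"rotation":[0,0,0],"translation":[0,0,80],"grip":18},{"rotation":[0,0,0],"translation":[0,0,116],"grip":18},{"rotation":[0,0,0],"translation":[0,0,116],"grip":18}]' 60
python3 -m jog '[{"rotation":[0,0,0],"translation":[-2,20,0],"grip":18},{"rotation":[0,0,0],"translation":[-5,55,0],"grip":18},{"rotation":[0,0,0],"translation":[-8,95,0],"grip":18},{"rotation":[0,0,0],"translation":[-10,135,0],"grip":18},{"rotation":[0,0,0],"translation":[-13,175,0],"grip":18},{"rotation":[0,0,0],"translation":[-16,215,0],"grip":18},{"rotation":[0,0,0],"translation":[-19,255,0],"grip":18},{"rotation":[0,0,0],"translation":[-22,295,0],"grip":18},{"rotation":[0,0,0],"translation":[-24,335,0],"grip":18},{"rotation":[0,0,0],"translation":[-27,375,0],"grip":18},{"rotation":[0,0,0],"translation":[-30,415,0],"grip":18},{"rotation":[0,0,0],"translation":[-33,455,0],"grip":18},{"rotation":[0,0,0],"translation":[-36,495,0],"grip":18},{"rotation":[0,0,0],"translation":[-38,535,0],"grip":18},{"rotation":[0,0,0],"translation":[-40,575,0],"grip":18},{"rotation":[0,0,0],"translation":[-42,610,0],"grip":18},{"rotation":[0,0,0],"translation":[-42,630,0],"grip":18},{"rotation":[0,0,0],"translation":[-42,635,0],"grip":18},{"rotation":[0,0,0],"translation":[-42,635,0],"grip":18},{"rotation":[0,0,0],"translation":[-42,635,0],"grip":18}]'
python3 - <<'E'
from h import *
np.set_printoptions(precision=4,suppress=True)
o=readout.get_obs();print(o["ee_pos"],o["tcp_rot"],o["wrist_force"],o["torque"])
p,d,i=snap("side"); P=cloud(i,d); x,y,z=P[...,0],P[...,1],P[...,2]; h=cv2.cvtColor(p,cv2.COLOR_RGB2HSV)
m=(np.hypot(x-.475,y-.322)<.085)&(z>.10)&(z<.145)&(h[...,2]>140)&(h[...,1]<70); q=P[m]
A=np.c_[q[:,:2]-[.475,.322],np.ones(len(q))]; print("tilt/level",len(q),np.linalg.lstsq(A,q[:,2],rcond=None)[0], np.median(q[:,2]))
save("overpot2",p[190:400,120:330],2.5)
E
```

```text
time: 20.75
ee_pos: [0.5179, -0.3144, 0.1397]
tcp_rot: [180.0, 0.5, 145.4]
wrist_force: [0.3, -0.6, -2.1]
opening: 0.0224
grasp_force: 59.0
time: 22.75
ee_pos: [0.4742, 0.3206, 0.1333]
tcp_rot: [-180.0, 0.0, 145.4]
wrist_force: [0.9, 0.4, -3.6]
opening: 0.022
grasp_force: 59.3
[0.4742 0.3206 0.1333] [-179.9515    0.0052  145.3551] [ 0.8918  0.3873 -3.5713] [-0.0409 -0.0413 -0.0102]
tilt/level 1817 [ 0.0039 -0.0035  0.1257] 0.12564967871985067
```

View pics/overpot2.png

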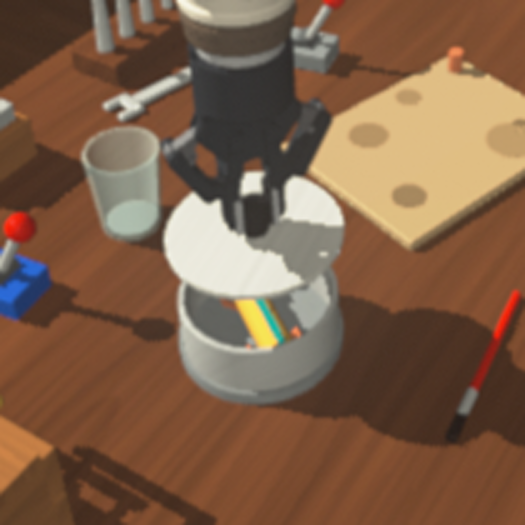

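The lid hangs level over the pot with the tube still in place. Checking the lid's centre relative to the tool.

```bash
python3 - <<'E'
from h import *
p,d,i=snap("side"); P=cloud(i,d); x,y,z=P[...,0],P[...,1],P[...,2]
m=(np.hypot(x-.475,y-.322)<.085)&(z>.12)&(z<.131); v,u=np.nonzero(m)
W=np.array([world(i,(a,b),z=.1257)[:2] for a,b in zip(u,v)])*1000
print(cv2.fitEllipse(cv2.convexHull(W.astype(np.float32))),cv2.minEnclosingCircle(P[m][:,:2].astype(np.float32)*1000))
E
python3 -m jog '[{"rotation":[0,0,0],"translation":[0.5,1.4,-15],"grip":18},{"rotation":[0,0,0],"translation":[0.5,1.4,-35],"grip":18},{"rotation":[0,0,0],"translation":[0.5,1.4,-46],"grip":18},{"rotation":[0,0,0],"translation":[0.5,1.4,-50],"grip":18},{"rotation":[0,0,0],"translation":[0.5,1.4,-50],"grip":18},{"rotation":[0,0,0],"translation":[0.5,1.4,-50],"grip":18}]'
```

```text
((471.6106262207031, 322.6619567871094), (143.21615600585938, 146.2129669189453), 31.963306427001953) ((472.36346435546875, 321.0361328125), 73.00969696044922)
time: 23.45
ee_pos: [0.4749, 0.3233, 0.0841]
tcp_rot: [180.0, 0.0, 145.4]
wrist_force: [0.2, 0.3, -2.6]
opening: 0.022
grasp_force: 59.3
```

```bash
python3 -m jog '[{"rotation":[0,0,0],"translation":[0,-1.2,-4],"grip":18},{"rotation":[0,0,0],"translation":[0,-1.2,-8],"grip":18},{"rotation":[0,0,0],"translation":[0,-1.2,-10.5],"grip":18},{"rotation":[0,0,0],"translation":[0,-1.2,-12],"grip":18},{"rotation":[0,0,0],"translation":[0,-1.2,-13],"grip":18},{"rotation":[0,0,0],"translation":[0,-1.2,-13],"grip":18}]'
```

```text
time: 24.05
ee_pos: [0.4746, 0.322, 0.0708]
tcp_rot: [180.0, 0.0, 145.4]
wrist_force: [-0.8, -1.8, 0.5]
opening: 0.022
grasp_force: 59.4
```

```bash
python3 -m jog '[{"rotation":[0,0,0],"translation":[0,0,-0.7],"grip":18},{"rotation":[0,0,0],"translation":[0,0,-0.7],"grip":18},{"rotation":[0,0,0],"translation":[0,0,-0.7],"grip":21},{"rotation":[0,0,0],"translation":[0,0,-0.7],"grip":23},{"rotation":[0,0,0],"translation":[0,0,-0.7],"grip":26},{"rotation":[0,0,0],"translation":[0,0,-0.7],"grip":32},{"rotation":[0,0,0],"translation":[0,0,-0.7],"grip":40},{"rotation":[0,0,0],"translation":[0,0,-0.7],"grip":45},{"rotation":[0,0,0],"translation":[0,0,-0.7],"grip":45}]' 20
python3 -m jog '[{"rotation":[0,0,0],"translation":[0,0,8],"grip":45},{"rotation":[0,0,0],"translation":[0,0,30],"grip":45},{"rotation":[0,0,0],"translation":[0,0,70],"grip":45},{"rotation":[0,0,0],"translation":[0,-50,110],"grip":20},{"rotation":[0,0,0],"translation":[0,-100,110],"grip":0},{"rotation":[0,0,0],"translation":[0,-150,110],"grip":0},{"rotation":[0,0,0],"translation":[0,-200,110],"grip":0},{"rotation":[0,0,0],"translation":[0,-250,110],"grip":0},{"rotation":[0,0,0],"translation":[0,-300,110],"grip":0},{"rotation":[0,0,0],"translation":[0,-300,110],"grip":0},{"rotation":[0,0,0],"translation":[0,-300,110],"grip":0}]'
python3 - <<'E'
from h import *
np.set_printoptions(precision=4,suppress=True)
for c in("top","side"):
    p,d,i=snap(c); P=cloud(i,d); x,y,z=P[...,0],P[...,1],P[...,2]
    m=(np.hypot(x-.475,y-.322)<.07)&(z>.055)&(z<.075); q=P[m]; A=np.c_[q[:,:2]-[.475,.322],np.ones(len(q))]
    print(c,len(q),np.linalg.lstsq(A,q[:,2],rcond=None)[0],np.median(q[:,2]))
    m=(np.hypot(x-.475,y-.322)<.085)&(z>.058)&(z<.072); v,u=np.nonzero(m); W=np.array([world(i,(a,b),z=.064)[:2] for a,b in zip(u,v)])*1000
    print(" flange",cv2.fitEllipse(cv2.convexHull(W.astype(np.float32))))
    if c=="top": h=cv2.cvtColor(p,cv2.COLOR_RGB2HSV)
    sm=(np.hypot(x-.645,y+.065)<.06)&(z>.07)&(z<.13)&(cv2.cvtColor(p,cv2.COLOR_RGB2HSV)[...,1]>150); print(" ball",sm.sum(),P[sm].mean(0), world(i,np.nonzero(sm)[1::-1] and (np.nonzero(sm)[1].mean(),np.nonzero(sm)[0].mean()),z=.095))
print(readout.get_obs()["ee_pos"])
E
```

```text
time: 24.95
ee_pos: [0.4746, 0.322, 0.0697]
tcp_rot: [-180.0, -0.0, 145.4]
wrist_force: [0.9, -1.1, -0.2]
opening: 0.0449
grasp_force: 0.0
time: 26.05
ee_pos: [0.4747, 0.0205, 0.1805]
tcp_rot: [180.0, 0.0, 145.2]
wrist_force: [0.3, 0.0, 0.2]
opening: -0.0002
grasp_force: 0.0
top 1405 [0.004  0.0033 0.0643] 0.06438237207820885
 flange ((476.6068115234375, 323.2489013671875), (142.32626342773438, 142.5316619873047), 179.69052124023438)
 ball 39 [ 0.6444 -0.0679  0.1011] [ 0.6451 -0.0679  0.095 ]
side 2445 [-0.0002 -0.0007  0.0633] 0.0632511962719915
 flange ((471.951171875, 324.466064453125), (142.974609375, 146.65289306640625), 42.28789520263672)
 ball 63 [ 0.64   -0.0624  0.0957] [ 0.6406 -0.0634  0.095 ]
[0.4747 0.0225 0.1802]
```

The lid is seated and level (flange top 64 mm, tilt <0.005). Now the grey switch: ball (0.644, −0.067), push direction about 13°.

```bash
python3 -m jog '[{"rotation":[0,0,48],"translation":[30,-25,0],"grip":0},{"rotation":[0,0,48],"translation":[60,-50,0],"grip":0},{"rotation":[0,0,48],"translation":[90,-75,0],"grip":0},{"rotation":[0,0,48],"translation":[124,-99.5,0],"grip":0},{"rotation":[0,0,48],"translation":[124,-99.5,0],"grip":0},{"rotation":[0,0,48],"translation":[124,-99.5,-30],"grip":0},{"rotation":[0,0,48],"translation":[124,-99.5,-65],"grip":0},{"rotation":[0,0,48],"translation":[124,-99.5,-95],"grip":0},{"rotation":[0,0,48],"translation":[124,-99.5,-100],"grip":0},{"rotation":[0,0,48],"translation":[124,-99.5,-100],"grip":0},{"rotation":[0,0,48],"translation":[124,-99.5,-100],"grip":0}]'
```

```text
time: 27.25
ee_pos: [0.5996, -0.0767, 0.0817]
tcp_rot: [-180.0, 0.1, -166.5]
wrist_force: [0.6, -0.9, -0.2]
opening: 0.0004
grasp_force: 0.0
```

```bash
python3 -m jog '[{"rotation":[0,0,0],"translation":[10,2.3,0],"grip":0},{"rotation":[0,0,0],"translation":[18,4.1,0],"grip":0},{"rotation":[0,0,0],"translation":[25,5.8,0],"grip":0},{"rotation":[0,0,0],"translation":[32,7.4,0],"grip":0},{"rotation":[0,0,0],"translation":[39,9,0],"grip":0},{"rotation":[0,0,0],"translation":[46,10.6,0],"grip":0},{"rotation":[0,0,0],"translation":[53,12.2,0],"grip":0},{"rotation":[0,0,0],"translation":[60,13.8,0],"grip":0},{"rotation":[0,0,0],"translation":[67,15.4,0],"grip":0},{"rotation":[0,0,0],"translation":[74,17,0],"grip":0},{"rotation":[0,0,0],"translation":[81,18.6,0],"grip":0},{"rotation":[0,0,0],"translation":[87,20,0],"grip":0},{"rotation":[0,0,0],"translation":[92,21.2,0],"grip":0},{"rotation":[0,0,0],"translation":[96,22.1,0],"grip":0},{"rotation":[0,0,0],"translation":[98,22.6,0],"grip":0},{"rotation":[0,0,0],"translation":[98,22.6,0],"grip":0}]'
```

```text
time: 28.85
ee_pos: [0.6965, -0.0549, 0.0796]
tcp_rot: [180.0, -0.0, -166.6]
wrist_force: [-1.1, 0.6, -0.9]
opening: -0.0004
grasp_force: 0.7
```

```bash
python3 -m jog '[{"rotation":[0,0,0],"translation":[2,0.5,0],"grip":0},{"rotation":[0,0,0],"translation":[4,1,0],"grip":0},{"rotation":[0,0,0],"translation":[4,1,0],"grip":0}]'
python3 -m jog '[{"rotation":[0,0,0],"translation":[-15,-3.5,0],"grip":0},{"rotation":[0,0,0],"translation":[-50,-11,20],"grip":0},{"rotation":[0,0,0],"translation":[-90,-20,60],"grip":0},{"rotation":[0,0,0],"translation":[-130,-40,90],"grip":0},{"rotation":[0,0,0],"translation":[-170,-60,100],"grip":0},{"rotation":[0,0,0],"translation":[-200,-80,100],"grip":0},{"rotation":[0,0,0],"translation":[-200,-80,100],"grip":0},{"rotation":[0,0,0],"translation":[-200,-80,100],"grip":0}]'
python3 - <<'E'
from h import *
np.set_printoptions(precision=4,suppress=True)
for c in("top","side"):
    p,d,i=snap(c); P=cloud(i,d); x,y,z=P[...,0],P[...,1],P[...,2]
    sm=(np.hypot(x-.69,y+.06)<.07)&(z>.07)&(z<.13)&(cv2.cvtColor(p,cv2.COLOR_RGB2HSV)[...,1]>150); print(c," ball",sm.sum(),P[sm].mean(0))
    save("final_"+c,p,1.4)
E
```

```text
time: 29.15
ee_pos: [0.6972, -0.0547, 0.0794]
tcp_rot: [180.0, -0.4, -166.7]
wrist_force: [-18.9, -2.8, 4.3]
opening: -0.0002
grasp_force: 9.6
time: 29.95
ee_pos: [0.5006, -0.1344, 0.1808]
tcp_rot: [-179.9, 0.1, -166.7]
wrist_force: [0.7, -0.4, 0.6]
opening: -0.0001
grasp_force: 0.0
top  ball 51 [ 0.7199 -0.0511  0.1001]
side  ball 62 [ 0.7148 -0.0469  0.0965]
```

View pics/final_side.png

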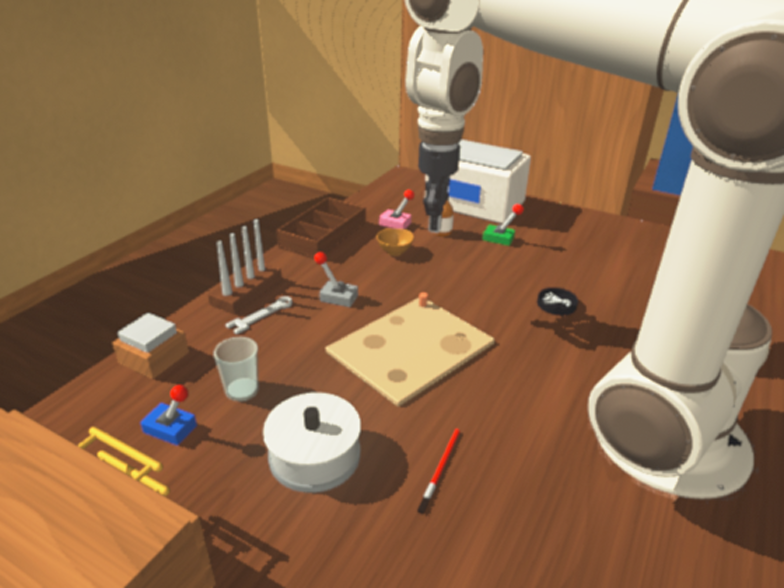

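The side view shows the grey switch thrown away from the robot, with its ball at (320,258). It reached its stop: the ball travelled about 77 mm. The lid is level on the pot at (312,435), and the other things are where they were.

```bash
python3 -c "
from workcell import bot
print(bot.job_done())"
```

```text
the job is handed in; nothing more can be done
None
```

The job is handed in at about 30 s of the 72 s allowed: the tube is in the cradle seam up, the lid is seated level on the pot, and the lever is fully over; the verdict itself was not shown to me.

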